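Put the headlamp away in the latched spring tray

ROBOT

A 6-joint arm with a two-finger parallel gripper is mounted at the origin on the work surface. World frame = base frame: x ahead of the robot, y to its left, z up, the work surface at z = 0. Lengths are in m, angles in degrees, forces in N, time in s.
With the tool pointing down it reaches from about 0.275 to 0.825 m from the base axis. Payload 5.2 kg.
Tool frame: the origin (TCP) lies at the centre of the arm's flange, where the gripper is bolted on; the fingertips stand 186 mm ahead of it and the grasp point (between the pads) lies 167 mm ahead of it; z points along the fingers, y is the line along which they close (so a half turn about z gives the same grasp; the last joint's range is limited). The gripper opens to 93 mm and grips with 3 to 60 N. Pads are 15 mm wide; open, the fingers measure 128 mm over their backs; the gripper's body (75 mm by 188 mm) begins 65 mm behind the grasp point.
Start: joints at [-86.104, 14.817, 87.949, -0, 77.235, -11.62], TCP at [0.147, -0.53, 0.405] pointing down, gripper open.
Joint ranges: [-179.93, 179.93], [-52.35, 119.4], [10.71, 147.94], [-69.91, 249.91], [12.55, 155.21], [-178.61, 178.61]. Speed limits (degrees/s): [147.25, 147.25, 180, 180, 180, 180].

INTERFACE

Orientations are given as a 3x3 rotation matrix whose columns are the frame's x, y, z axes.
In Python, from bench import r gives the robot as it stands.
- The arm moves only by the tool arm_command, never from a script. Its argument "targets" is text: rows parted by semicolons, each of 7 numbers parted by spaces: the shift along the tool's x, y, z in cm, then the turn, a rotation vector about the tool's x, y, z in rad, then the gripper command: -1 is shut, 1 is fully open, values between are in proportion. A call has 1 to 8 rows; each row shifts and turns the commanded pose from where the row before left it, along the tool's axes as they then stand; what a row does not reach is not made up. A row lasts 1/12 s, in which the tool goes at most 41.7 mm and 7.16 degrees, less where a joint would pass 70% of its speed; a pose out of reach is approached as far as the arm can. A call is refused whole if a number of a shift passes 4.17 or a number of a turn 0.125, either way. A call with a gripper value outside its range is refused whole. The fingers move at their own pace and stop on an object; the grip force is fixed at half the most. Time passes only in rows, so rows that do not move let the fingers close. It gives the time, the measured TCP pose, the force, the opening and the grip force at its end, in the units of the state.
- r.sense(): the state, without advancing time (a new reading comes with each control period).
- r.grab_frame(name): name is "side" or "top" or "wrist"; returns a dict with "color" (420x560x3 uint8, red, green, blue), "camera_matrix" (3x3 intrinsics, pixels), "extrinsics" (4x4, takes a point from world to camera coordinates); the wrist camera has in their place "mount" (4x4, takes a point from camera to tool coordinates, whose origin is the TCP and whose axes are the flange's). Camera axes: x right, y down, z forward; pixel columns grow to the right and rows downward; lengths in m; the calibration is good to about 2 mm. A picture is of the moment at which its call begins: read the wrist's pose just before it. There is no depth.
- r.sign_off(): hands the job in; it is judged then, once.
The state is a dict: "t": time; "qpos": joint angles; "joint_velocities": joint speeds; "joint_torque": joint torques, N m; "tcp_pos": TCP position; "tcp_rot": TCP orientation; "wrist_force": force on the tool from outside, world axes, zero at the start; "torque": the same for the moment, N m; "width": opening from 0.0 (shut) to 1.0 (fully open); "grasp_force": force on a finger pad.
Only numpy, scipy, OpenCV 4.12 (cv2) and the standard library are available. Lean on these libraries where they do the work, as an engineer would, in place of code of your own. Each camera call takes 0.05 s, during which the arm holds its last target. There are 200 camera calls.

TASK

Press the round latch button on the clear drawer unit just until the tray lets go, keep clear while it springs fully out by itself, set the yellow headlamp gently the right way up in the open tray, and push the tray shut until the latch catches and holds it. Do not force the button or the tray, and leave the other things on the shelf where they are.

Things in the scene. Friction and masses are not known exactly. Their poses are not given: they have to be found in the camera images.
- unit: Clear polypropylene drawer unit, fixed to the shelf, 190 (x) x 210 (y) x 80 mm high. Origin: centre of its underside. Its open front faces its own -x, towards the robot. One tray slides out along its -x. A tape measure lies on the rear half of its top.
- latch_top (a point): Centre of the top face of the latch button, a round pale cap 28 mm across standing 22 mm above the unit's top, near its front left corner (unit frame: x -55, y +65, z 102 mm). It is pressed straight down against a spring and comes up again when let go. More than 18 N on it breaks the catch.
- latch (a joint): How far the button is down, in m, 0 = up. First comes soft free play of a length that differs each time and cannot be seen (0 to 12 mm, under 1.2 N); then the bolt is felt (1 to 4 N). About 3.5 mm after the bolt is met the tray lets go; 5 mm after it the button is hard on its stop. The press to let go is thus 3.5 to 16 mm in all, to the stop 5 to 17.5 mm.
- tray (a joint): How far the tray is out, in m: 0 latched shut, 0.12 fully out, -0.003 hard inner stop. A spring pushes it out with 4 to 5.5 N; released, it runs out in half a second. On shutting, from 21 to 12 mm a ramp presses the bolt aside and the push rises to 6 to 9 N, then falls to about 6 N; it catches when pushed to about -1 mm, then rests at about 0. If not caught it springs out again.
- tray_front (a point): Middle of the outer face of the tray's front panel, moving with the tray; axes as the unit's, the panel faces -x. Panel 204 mm wide, 6 mm thick, from 6 to 64 mm above the shelf; this point is 45 mm up, and at x -101 mm in the unit frame when shut. Push here towards +x to shut the tray; more than 22 N is too much.
- tray_floor (a point): Point on the tray's inner floor, 9 mm above the shelf, moving with the tray, axes as the unit's: the middle of the part uncovered when fully out. There the inside is 186 mm wide (y) and free for 58 mm towards -x (front panel) and 58 mm towards +x (edge of the unit's top). Side walls reach 47 mm above the shelf, a small lug on the left one 60 mm.
- headlamp: Yellow rubberised headlamp body, a rounded block with a round black lens at its -x end, no strap, about 90 g. 58 mm long (x, from -29 to +29 with the lens), 40 mm wide (y), 34 mm high. Origin: centre of its underside. It stands on the shelf to the left or right of the unit; upright means z up.
- bulb0: Round pale LED bulb lying on the shelf, 60 mm across, 90 mm long; origin at the middle of its globe. A bystander.
- bulb1: Another such bulb, a bystander.
- bulb2: Another such bulb, a bystander.
- bowl: Small white ceramic bowl of screw caps, 100 mm across, 40 mm high, origin at its underside. It stands to the left or right, on the side where the headlamp is not. A bystander.
- jar: Grey lidded jar 60 mm across, 90 mm high, at the left. A bystander.
- tape: Dark grey pocket tape measure, 60 x 60 x 34 mm, lying on the rear half of the unit's top. A bystander.

How it is judged (in metres and radians):
On the way, in this order (a step that is already met when the one before it is completed fails the run):
1. the tray has sprung fully out, with nothing of the robot against it (value of joint tray above 0.112 m and contact force between each of the fingers, the arm and tray below 0.3 N), for 0.2 s.
2. the headlamp stands in the open tray, let go (value of joint tray above 0.1 m and x of headlamp in the frame of tray_floor between -0.058 and 0.11 m and y of headlamp in the frame of tray_floor between -0.093 and 0.093 m and z of headlamp in the frame of tray_floor below 0.006 m and angle between headlamp's own z axis and vertical below 0.25 rad and contact force between the fingers and headlamp below 0.2 N), for 0.2 s.
At the end, for the whole second after the job is handed in: The tray is shut and held by its latch (within 3 mm of latched), and the headlamp stands upright (within 0.25 rad) and at rest on the tray's floor inside it (value of joint tray between -0.003 and 0.003 m and velocity of joint tray below 0.01 m/s and x of headlamp in the frame of tray_floor between -0.058 and 0.11 m and y of headlamp in the frame of tray_floor between -0.093 and 0.093 m and z of headlamp in the frame of tray_floor below 0.006 m and angle between headlamp's own z axis and vertical below 0.25 rad and linear speed of headlamp below 0.02 m/s); the robot touches nothing.
It fails at once if the latch button is pressed with more than 18 N (contact force between any of the fingers, the arm and latch above 18 N).
It fails at once if the tray is pushed with more than 22 N (contact force between any of the fingers, the arm and tray above 22 N).
It fails at once if the robot touches the tray while it springs out, before the headlamp is in it (velocity of joint tray above 0.05 m/s and distance between headlamp and tray_floor above 0.12 m and contact force between any of the fingers, the arm and tray above 0.5 N).
It fails at once if the headlamp is dropped or pressed hard onto the tray (over 25 N) (contact force between headlamp and tray above 25 N).
It fails at once if a bystander is moved more than 40 mm (distance of any of bulb0, bulb1, bulb2, bowl, tape, jar from where it was at the start of the episode above 0.04 m).
It also fails if it takes over 72 s, if anything falls off the work surface, if the arm or the gripper's body presses on something with over 40 N, if the wrist force passes 120 N, or if a joint passes its speed limit or range.

## Working session

There is one attempt and no reset: what is moved stays moved. The work goes in short steps, Python scripts to look and compute and a tool call to move; the robot and the scene stay as the last step left them, time stands still between calls to the robot, and variables do not carry over. Pictures are saved under pics/ and viewed, at most 13 in all, crops included, and the job is handed in when it is done.

Besides the shell and the picture viewer there is one more tool, called after "Emit:" by a JSON object that holds its "method" and its "body", one argument or row to a line. arm_command: Moves the arm, as the interface text tells. Its arguments: {"type":"object","properties":{"targets":{"type":"string"}},"required":["targets"]}

```bash
ls; mkdir -p pics
python3 - <<'E'
from bench import r
import cv2,numpy as np
s=r.sense();print(s['t'],s['tcp_pos'],np.round(s['tcp_rot'],3).tolist(),s['wrist_force'],s['width'])
for n in ['top','side']:
    f=r.grab_frame(n);cv2.imwrite(f'pics/{n}0.png',f['color'][:,:,::-1]);np.savez(f'{n}.npz',K=f['camera_matrix'],E=f['extrinsics']);print(n,np.round(f['camera_matrix'],1).tolist(),np.round(f['extrinsics'],3).tolist())
E
```

```text
pics
0.0 [ 0.14712811 -0.52972943  0.40391534] [[0.964, 0.268, -0.0], [0.268, -0.964, 0.002], [0.0, -0.002, -1.0]] [-0.07695506 -0.07688172  0.88181043] 0.9970508858223605
top [[517.1, 0.0, 283.0], [0.0, 517.1, 204.9], [0.0, 0.0, 1.0]] [[-0.006, -1.0, -0.002, 0.042], [-0.993, 0.006, -0.117, 0.587], [0.117, 0.001, -0.993, 1.396], [0.0, 0.0, 0.0, 1.0]]
side [[493.8, 0.0, 285.7], [0.0, 493.8, 218.1], [0.0, 0.0, 1.0]] [[-0.968, -0.251, 0.001, 0.591], [-0.145, 0.557, -0.817, 0.166], [0.205, -0.791, -0.576, 1.103], [0.0, 0.0, 0.0, 1.0]]
```

View pics/top0.png

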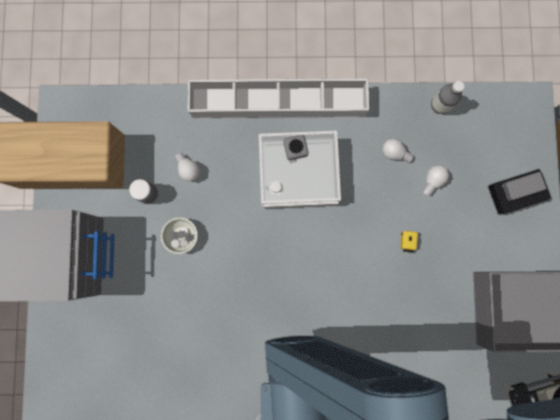

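View pics/side0.png

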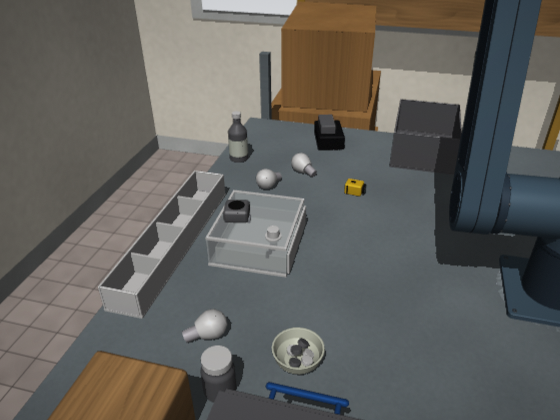

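The top view shows the unit at px (259–341, 130–207) with its button at (276,187), the headlamp at (410,241) on the right, bulbs at (188,168), (394,149) and (438,178), and the bowl at (180,236). The side view shows the button at (273,232) and the headlamp at (355,187). Next I'll zoom in to get accurate corners.

```bash
cat > h.py <<'E'
import numpy as np,cv2
C={n:np.load(n+'.npz') for n in('top','side')}
def ray(n,p):
    K,E=C[n]['K'],C[n]['E'];R,t=E[:3,:3],E[:3,3]
    return -R.T@t, R.T@np.linalg.solve(K,[p[0],p[1],1.])
def onz(n,p,z):
    o,d=ray(n,p);return o+d*(z-o[2])/d[2]
def proj(n,X):
    K,E=C[n]['K'],C[n]['E'];q=K@(E[:3,:3]@np.asarray(X)+E[:3,3]);return q[:2]/q[2]
def tri(p,q):
    (a,d),(b,e)=ray('top',p),ray('side',q)
    A=np.stack([d,-e],1);s=np.linalg.lstsq(A,b-a,rcond=None)[0]
    return (a+d*s[0]+b+e*s[1])/2, np.linalg.norm(a+d*s[0]-b-e*s[1])
E
python3 - <<'E'
from h import *
for n,b in(('top',(250,120,350,215)),('side',(200,185,315,275))):
    im=cv2.imread(f'pics/{n}0.png');x0,y0,x1,y1=b
    cv2.imwrite(f'pics/{n}c.png',cv2.resize(im[y0:y1,x0:x1],None,fx=6,fy=6,interpolation=cv2.INTER_CUBIC))
def yel(n):
    h=cv2.cvtColor(cv2.imread(f'pics/{n}0.png'),cv2.COLOR_BGR2HSV)
    m=cv2.inRange(h,(18,120,80),(35,255,255))
    c=max(cv2.findContours(m,0,2)[0],key=cv2.contourArea);return c
for n in C:
    c=yel(n);M=cv2.moments(c);print(n,M['m10']/M['m00'],M['m01']/M['m00'],cv2.minAreaRect(c),cv2.boundingRect(c))
    im=cv2.imread(f'pics/{n}0.png');x,y,w,hh=cv2.boundingRect(c)
    cr=cv2.resize(im[y-8:y+hh+8,x-8:x+w+8],(390,390));globals()[n]=cr
cv2.imwrite('pics/lamp.png',np.hstack([top,side]))
P=np.array([onz('top',p,.034)[:2] for p in yel('top')[:,0].astype(float)]);print(cv2.minAreaRect((P*1000).astype(np.float32)))
E
```

```text
top 408.856400259909 240.37881741390513 ((408.78045654296875, 240.47561645507812), (16.012571334838867, 18.442068099975586), 6.340191841125488) (401, 231, 17, 20)
side 553.4801097393689 131.70781893004116 ((555.4500732421875, 127.15000915527344), (7.905693531036377, 46.16925811767578), 18.434947967529297) (545, 104, 15, 46)
((486.637451171875, -306.54742431640625), (43.829830169677734, 50.49020767211914), 82.48097229003906)
```

View pics/topc.png

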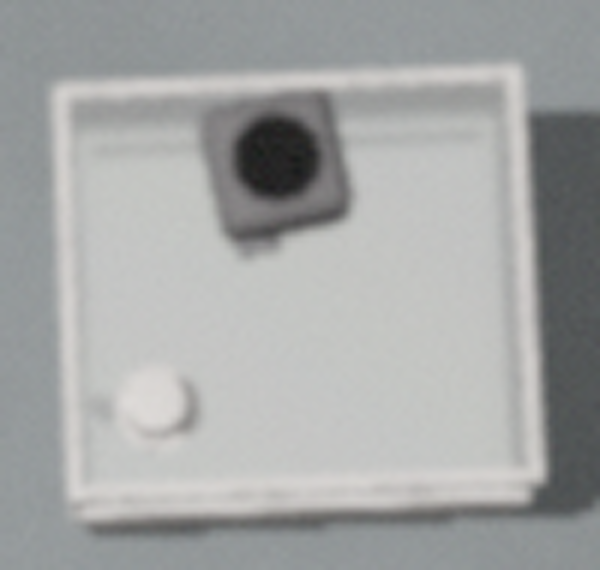

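View pics/sidec.png

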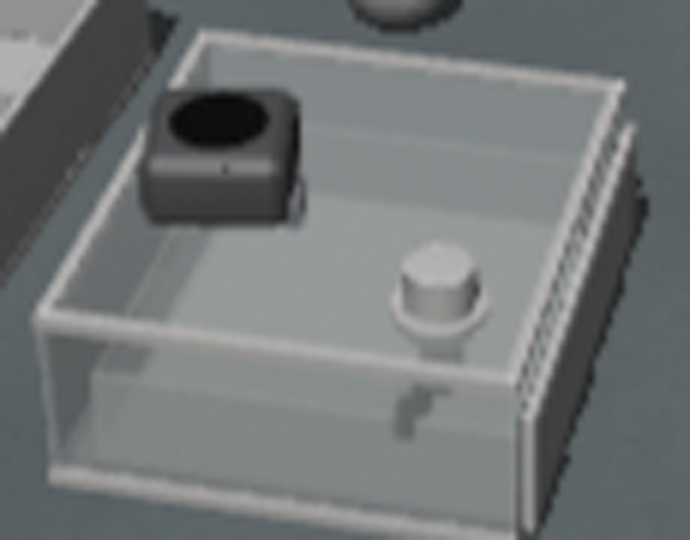

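View pics/lamp.png

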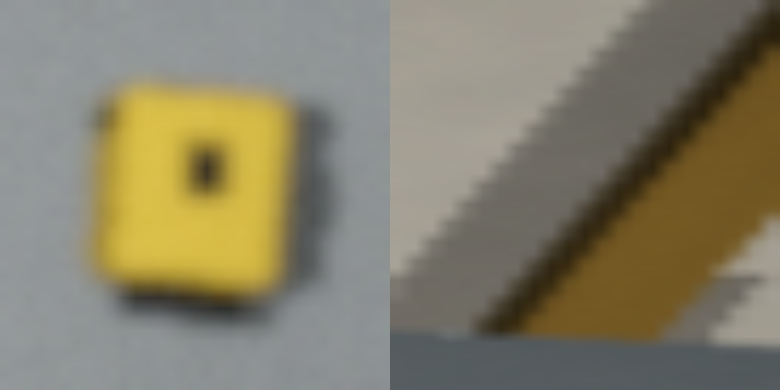

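The crops show the unit's top corners at about (52,85), (522,67), (546,483) and (70,497), and the button cap at (158,400) in the top crop and (440,265) in the side crop. The headlamp stands upright with its dark lens toward the robot and is yawed about -5°.

Run:
```python
from h import *
f=lambda p,o:((p[0]+.5)/6-.5+o[0],(p[1]+.5)/6-.5+o[1])
T=(250,120);S=(200,185)
c=[onz('top',f(p,T),.08)[:2] for p in((53,85),(522,67),(546,484),(69,497))]
for p in c:print(np.round(p,4))
bl,br,fr,fl=c
print('size',*[np.linalg.norm(a-b) for a,b in((bl,br),(fl,fr),(bl,fl),(br,fr))])
for d in(bl-br,fl-fr):print('yaw from y',np.degrees(np.arctan2(-d[0],d[1])))
for d in(bl-fl,br-fr):print('yaw from x',np.degrees(np.arctan2(d[1],d[0])))
print('centre',sum(c)/4)
print('button top@z.102',onz('top',f((158,400),T),.102),onz('side',f((440,265),S),.102),tri(f((158,400),T),f((440,265),S)))
h=cv2.cvtColor(cv2.imread('pics/side0.png'),cv2.COLOR_BGR2HSV)
m=cv2.inRange(h,(18,120,80),(35,255,255));m[:, 400:]=0;m[:150]=0
x,y,w,hh=cv2.boundingRect(m);print(x,y,w,hh)
print(tri((408.8,240.5),(x+w/2-.5,y+hh/2-.5)))
# lamp top-face corners in top crop (33x36 -> 390)
g=lambda p:((p[0]+.5)*33/390-.5+393,(p[1]+.5)*36/390-.5+223)
for p in((115,82),(297,92),(283,295),(98,288)):print(np.round(onz('top',g(p),.034),4))
for n,p in(('bulb',(394,149)),('bulb',(438,178))):print(n,onz('top',p,.03))
```

```text
[0.7771 0.1038]
[ 0.7841 -0.1091]
[ 0.5932 -0.1164]
[0.5887 0.0967]
size 0.21303591177444292 0.21317128418537473 0.18853194754287583 0.19099260612098465
yaw from y 1.8686703862247567
yaw from y 1.2074395641803004
yaw from x 2.1396226032240837
yaw from x 2.1724839722236964
centre [ 0.68580571 -0.00625107]
button top@z.102 [0.62890173 0.05646011 0.102     ] [0.62530912 0.05925091 0.102     ] (array([0.62774361, 0.05623591, 0.09971896]), np.float64(0.0030290251063797196))
344 179 20 17
(array([ 0.48717751, -0.31120796,  0.01463308]), np.float64(0.0005002905385921132))
[ 0.5152 -0.2896  0.034 ]
[ 0.5123 -0.3318  0.034 ]
[ 0.461  -0.3267  0.034 ]
[ 0.463  -0.2839  0.034 ]
bulb [ 0.74374256 -0.27478596  0.03      ]
bulb [ 0.66039891 -0.39496142  0.03      ]
```

Emit:
{"method": "arm_command", "body": {
  "targets": "0 0 0 0 0 0.119 -1; 0 0 0 0 0 0.119 -1; 2.6 -3 0.45 0 0 0 -1; 2.6 -3 0.45 0 0 0 -1; 2.6 -3 0.45 0 0 0 -1; 2.6 -3 0.45 0 0 0 -1; 2.6 -3 0.45 0 0 0 -1; 2.6 -3 0.45 0 0 0 -1"
}}

```text
t: 0.77
tcp_pos: [0.2978, -0.3432, 0.3773]
tcp_rot: [[0.999, 0.032, -0.0], [0.032, -0.999, 0.0], [-0.0, -0.0, -1.0]]
wrist_force: [0.9, -0.5, -0.4]
width: 0.475
grasp_force: 0.0
```

Emit:
{"method": "arm_command", "body": {
  "targets": "2.6 -3 0.45 0 0 0 -1; 2.6 -3 0.45 0 0 0 -1; 2.6 -3 0.45 0 0 0 -1; 2.6 -3 0.45 0 0 0 -1; 2.6 -3 0.45 0 0 0 -1; 2.6 -3 0.45 0 0 0 -1; 2.6 -3 0.45 0 0 0 -1; 2.6 -3 0.45 0 0 0 -1"
}}

```text
t: 1.43
tcp_pos: [0.4979, -0.0963, 0.3413]
tcp_rot: [[0.999, 0.033, -0.0], [0.033, -0.999, 0.0], [-0.0, -0.0, -1.0]]
wrist_force: [0.2, -1.1, -0.3]
width: 0.004
grasp_force: 0.0
```

Emit:
{"method": "arm_command", "body": {
  "targets": "2.6 -3 0.5 0 0 0 -1; 2.6 -3 0.5 0 0 0 -1; 2.6 -3 0.5 0 0 0 -1; 2.6 -3 0.5 0 0 0 -1; 2.6 -2.5 0.5 0 0 0 -1; 0 0 0.5 0 0 0 -1; 0 0 0 0 0 0 -1; 0 0 0 0 0 0 -1"
}}

```text
t: 2.1
tcp_pos: [0.6217, 0.0508, 0.3107]
tcp_rot: [[0.999, 0.034, -0.003], [0.034, -0.999, -0.0], [-0.003, 0.0, -1.0]]
wrist_force: [-0.5, -0.3, -0.4]
width: 0.005
grasp_force: 0.0
```

Run:
```python
from bench import r
import cv2,numpy as np
s=r.sense();print(s['tcp_pos'],s['wrist_force'])
a=r.grab_frame('side')['color'][:,:,::-1];b=r.grab_frame('top')['color'][:,:,::-1]
cv2.imwrite('pics/press.png',np.hstack([cv2.resize(a[150:290,210:330],(400,467)),cv2.resize(b[110:230,240:350],(400,467))]))
```

```text
[0.62170885 0.05083049 0.31067019] [-0.51754372 -0.27794806 -0.39639784]
```

View pics/press.png

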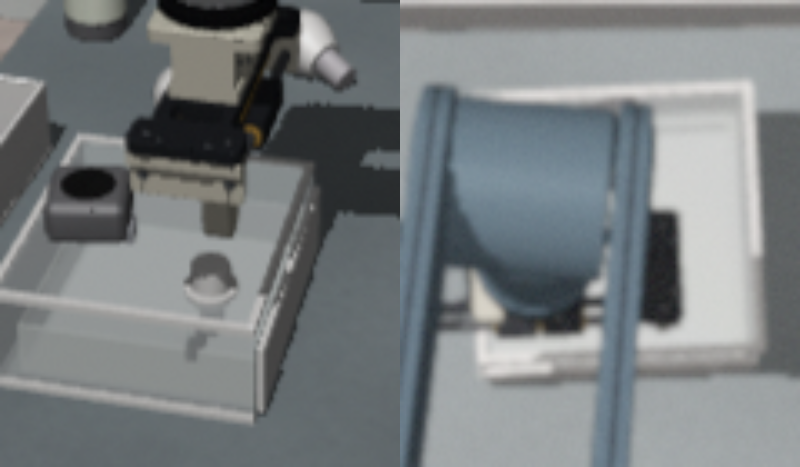

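The side half shows the closed fingertips above the button cap, about 22 mm higher, with the tape well clear.

Emit:
{"method": "arm_command", "body": {
  "targets": "0.6 -0.6 0.8 0 0 0 -1; 0 0 0.8 0 0 0 -1; 0 0 0.2 0 0 0 -1; 0 0 0 0 0 0 -1; 0 0 0 0 0 0 -1"
}}

```text
t: 2.62
tcp_pos: [0.6279, 0.0568, 0.2934]
tcp_rot: [[0.999, 0.032, -0.001], [0.032, -0.999, 0.0], [-0.001, -0.0, -1.0]]
wrist_force: [-0.4, 0.6, 0.0]
width: 0.002
grasp_force: 0.0
```

Emit:
{"method": "arm_command", "body": {
  "targets": "0 0 0.1 0 0 0 -1; 0 0 0.1 0 0 0 -1; 0 0 0.1 0 0 0 -1; 0 0 0.1 0 0 0 -1; 0 0 0 0 0 0 -1; 0 0 0 0 0 0 -1"
}}

```text
t: 3.12
tcp_pos: [0.6281, 0.0571, 0.2897]
tcp_rot: [[0.999, 0.033, -0.0], [0.033, -0.999, 0.0], [-0.0, -0.0, -1.0]]
wrist_force: [-0.2, 0.1, 0.7]
width: 0.005
grasp_force: 0.0
```

Emit:
{"method": "arm_command", "body": {
  "targets": "0 0 0.1 0 0 0 -1; 0 0 0.1 0 0 0 -1; 0 0 0.1 0 0 0 -1; 0 0 0 0 0 0 -1; 0 0 0 0 0 0 -1; 0 0 0 0 0 0 -1"
}}

```text
t: 3.62
tcp_pos: [0.6281, 0.0572, 0.2868]
tcp_rot: [[0.999, 0.033, -0.0], [0.033, -0.999, 0.0], [-0.0, -0.0, -1.0]]
wrist_force: [0.2, 1.2, 1.0]
width: 0.005
grasp_force: 0.1
```

```bash
cat > chk.py <<'E'
from bench import r
import cv2,numpy as np
r0=cv2.imread('pics/side0.png').astype(int)
F=[]
for i in range(4):
    a=r.grab_frame('side')['color'][:,:,::-1].astype(int);F.append(r.sense()['wrist_force'][2])
d=np.abs(a-r0).sum(2)[225:290,308:360]
print('Fz',np.round(F,2),'z',r.sense()['tcp_pos'][2],'front diff px',(d>60).sum())
cv2.imwrite('pics/last.png',a)
E
python3 chk.py
```

```text
Fz [-0.44  0.08  0.92 -0.57] z 0.2867933163254044 front diff px 0[ WARN:0@1.117] global loadsave.cpp:1063 imwrite_ Unsupported depth image for selected encoder is fallbacked to CV_8U.
```

Emit:
{"method": "arm_command", "body": {
  "targets": "0 0 0.1 0 0 0 -1; 0 0 0.1 0 0 0 -1; 0 0 0 0 0 0 -1; 0 0 0 0 0 0 -1"
}}

```text
t: 4.15
tcp_pos: [0.6281, 0.0571, 0.2846]
tcp_rot: [[0.999, 0.033, -0.0], [0.033, -0.999, 0.0], [-0.0, -0.0, -1.0]]
wrist_force: [-0.1, -0.2, 1.1]
width: 0.003
grasp_force: 0.2
```

```bash
python3 chk.py 2>/dev/null
```

```text
Fz [ 1.09 -0.32  1.19  0.39] z 0.28476952618537466 front diff px 0
```

Emit:
{"method": "arm_command", "body": {
  "targets": "0 0 0.1 0 0 0 -1; 0 0 0.1 0 0 0 -1; 0 0 0 0 0 0 -1; 0 0 0 0 0 0 -1"
}}

```text
t: 4.68
tcp_pos: [0.6281, 0.0571, 0.2827]
tcp_rot: [[0.999, 0.033, -0.0], [0.033, -0.999, -0.0], [-0.0, 0.0, -1.0]]
wrist_force: [-0.4, -0.1, 0.8]
width: 0.004
grasp_force: 0.2
```

```bash
python3 chk.py 2>/dev/null
```

```text
Fz [0.17 0.21 0.81 1.35] z 0.282782797890049 front diff px 0
```

Emit:
{"method": "arm_command", "body": {
  "targets": "0 0 0.1 0 0 0 -1; 0 0 0.05 0 0 0 -1; 0 0 0 0 0 0 -1; 0 0 0 0 0 0 -1"
}}

```text
t: 5.22
tcp_pos: [0.6282, 0.0571, 0.2812]
tcp_rot: [[0.999, 0.033, 0.0], [0.033, -0.999, -0.0], [0.0, 0.0, -1.0]]
wrist_force: [0.3, 1.2, 1.3]
width: 0.002
grasp_force: 0.2
```

```bash
python3 chk.py 2>/dev/null
```

```text
Fz [0.69 0.16 0.28 0.84] z 0.281285336463172 front diff px 0
```

Emit:
{"method": "arm_command", "body": {
  "targets": "0 0 0.1 0 0 0 -1; 0 0 0.05 0 0 0 -1; 0 0 0 0 0 0 -1; 0 0 0 0 0 0 -1"
}}

```text
t: 5.75
tcp_pos: [0.6282, 0.0571, 0.2797]
tcp_rot: [[0.999, 0.033, -0.0], [0.033, -0.999, 0.0], [-0.0, -0.0, -1.0]]
wrist_force: [-0.0, -0.1, -0.9]
width: 0.006
grasp_force: 0.2
```

```bash
python3 chk.py 2>/dev/null
```

```text
Fz [ 0.23  0.69  0.94 -0.13] z 0.27977043515156297 front diff px 0
```

Emit:
{"method": "arm_command", "body": {
  "targets": "0 0 0.1 0 0 0 -1; 0 0 0.05 0 0 0 -1; 0 0 0 0 0 0 -1; 0 0 0 0 0 0 -1"
}}

```text
t: 6.28
tcp_pos: [0.6281, 0.0571, 0.2782]
tcp_rot: [[0.999, 0.033, -0.0], [0.033, -0.999, 0.0], [-0.0, -0.0, -1.0]]
wrist_force: [0.2, -0.1, 1.3]
width: 0.009
grasp_force: 0.3
```

```bash
python3 chk.py 2>/dev/null
```

```text
Fz [0.41 1.   0.65 1.7 ] z 0.27826403275068423 front diff px 0
```

Emit:
{"method": "arm_command", "body": {
  "targets": "0 0 0.1 0 0 0 -1; 0 0 0.05 0 0 0 -1; 0 0 0 0 0 0 -1; 0 0 0 0 0 0 -1"
}}

```text
t: 6.82
tcp_pos: [0.6282, 0.0571, 0.277]
tcp_rot: [[0.999, 0.033, 0.0], [0.033, -0.999, -0.0], [0.0, 0.0, -1.0]]
wrist_force: [-1.3, -0.1, 3.1]
width: 0.008
grasp_force: 1.6
```

```bash
python3 chk.py 2>/dev/null
```

```text
Fz [3.28 3.2  4.08 4.13] z 0.2769748892863088 front diff px 0
```

Emit:
{"method": "arm_command", "body": {
  "targets": "0 0 0.1 0 0 0 -1; 0 0 0 0 0 0 -1; 0 0 0 0 0 0 -1"
}}

```text
t: 7.27
tcp_pos: [0.6282, 0.0571, 0.2758]
tcp_rot: [[0.999, 0.033, 0.0], [0.033, -0.999, -0.0], [0.0, 0.0, -1.0]]
wrist_force: [-1.1, 0.2, 3.8]
width: 0.005
grasp_force: 2.1
```

```bash
python3 chk.py 2>/dev/null
```

```text
Fz [3.43 4.82 4.45 4.16] z 0.27582136823678444 front diff px 0
```

Emit:
{"method": "arm_command", "body": {
  "targets": "0 0 0.05 0 0 0 -1; 0 0 0 0 0 0 -1; 0 0 0 0 0 0 -1"
}}

```text
t: 7.72
tcp_pos: [0.6282, 0.0571, 0.2752]
tcp_rot: [[0.999, 0.033, 0.0], [0.033, -0.999, -0.0], [0.0, 0.0, -1.0]]
wrist_force: [-1.0, 0.3, 4.2]
width: 0.004
grasp_force: 2.1
```

```bash
python3 chk.py 2>/dev/null
```

```text
Fz [4.15 4.56 3.52 3.55] z 0.27523487861632145 front diff px 0
```

Emit:
{"method": "arm_command", "body": {
  "targets": "0 0 0.05 0 0 0 -1; 0 0 0 0 0 0 -1; 0 0 0 0 0 0 -1"
}}

```text
t: 8.17
tcp_pos: [0.6282, 0.0571, 0.2747]
tcp_rot: [[0.999, 0.033, 0.0], [0.033, -0.999, 0.0], [0.0, -0.0, -1.0]]
wrist_force: [-0.4, -0.0, 3.6]
width: 0.006
grasp_force: 2.0
```

```bash
python3 chk.py 2>/dev/null
```

```text
Fz [4.1  3.9  3.83 3.82] z 0.27470985573108964 front diff px 0
```

Emit:
{"method": "arm_command", "body": {
  "targets": "0 0 0.05 0 0 0 -1; 0 0 0 0 0 0 -1; 0 0 0 0 0 0 -1"
}}

```text
t: 8.62
tcp_pos: [0.6282, 0.0571, 0.2739]
tcp_rot: [[0.999, 0.033, -0.0], [0.033, -0.999, 0.0], [-0.0, -0.0, -1.0]]
wrist_force: [0.8, 0.0, 2.3]
width: 0.005
grasp_force: 1.1
```

```bash
python3 chk.py 2>/dev/null
```

```text
Fz [2.01 1.63 1.51 2.44] z 0.27408648912478367 front diff px 1021
```

Emit:
{"method": "arm_command", "body": {
  "targets": "0 0 -1 0 0 0 -1; 0 0 -2.6 0 0 0 -1; 0 0 -3 0 0 0 -1; 0 0 0 0 0 0 0; -1.5 3.6 0 0 0 0 1; -1.5 3.6 0 0 0 0 1; -1.5 3.6 0 0 0 0 1; -1.5 3.6 0 0 0 0 1"
}}

```text
t: 9.48
tcp_pos: [0.572, -0.0897, 0.3404]
tcp_rot: [[0.999, 0.034, -0.0], [0.034, -0.999, -0.0], [-0.0, 0.0, -1.0]]
wrist_force: [0.9, -1.3, -0.4]
width: 0.313
grasp_force: 0.0
```

Emit:
{"method": "arm_command", "body": {
  "targets": "-1.5 3.6 0 0 0 0 1; -1.5 3.6 0 0 0 0 1; -1.5 3.6 0 0 0 0 1; -1.5 3.6 0 0 0 0 1; -1.5 3.6 0 0 0 0 1; -1.5 3.6 0 0 0 0 1; 0 0 0 0 0 0.12 1; 0 0 0 0 0 0 1"
}}

```text
t: 10.15
tcp_pos: [0.4889, -0.3099, 0.3402]
tcp_rot: [[0.995, -0.096, -0.0], [-0.096, -0.995, 0.0], [-0.0, -0.0, -1.0]]
wrist_force: [-0.1, 0.4, -0.4]
width: 0.884
grasp_force: 0.0
```

Run:
```python
from bench import r
import cv2,numpy as np
s=r.sense();print(s['t'],s['tcp_pos'],np.round(s['tcp_rot'],3).tolist(),s['width'])
a=r.grab_frame('side')['color'][:,:,::-1];b=r.grab_frame('wrist');print(np.round(b['mount'],3).tolist(),np.round(b['camera_matrix'],1).tolist())
t=r.grab_frame('top')['color'][:,:,::-1];cv2.imwrite('pics/top1.png',t);cv2.imwrite('pics/side1.png',a);cv2.imwrite('pics/w1.png',b['color'][:,:,::-1])
cv2.imwrite('pics/m1.png',np.hstack([cv2.resize(t[110:280,240:440],(400,340)),cv2.resize(b['color'][:,:,::-1],(400,300))[:,:] if 0 else cv2.copyMakeBorder(cv2.resize(b['color'][:,:,::-1],(400,300)),0,40,0,0,0)]))
```

```text
10.15 [ 0.48888161 -0.30985284  0.34018644] [[0.995, -0.096, -0.0], [-0.096, -0.995, 0.0], [-0.0, -0.0, -1.0]] 0.8844707769367138
[[0.001, -0.963, -0.268, 0.075], [1.0, 0.001, -0.001, -0.0], [0.001, -0.268, 0.963, 0.02], [0.0, 0.0, 0.0, 1.0]] [[358.7, 0.0, 280.8], [0.0, 358.7, 211.7], [0.0, 0.0, 1.0]]
```

View pics/m1.png

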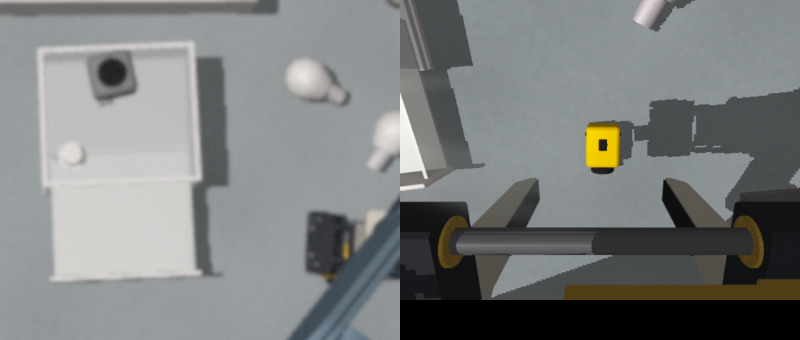

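The tray is fully out in the top view. The wrist view shows the lamp upright between the open fingers and well aligned, so I'll refine its position and measure the tray front.

Run:
```python
from h import *
im=cv2.imread('pics/w1.png');K=np.array([[358.7,0,280.8],[0,358.7,211.7],[0,0,1]])
M=np.array([[.001,-.963,-.268,.075],[1,.001,-.001,0],[.001,-.268,.963,.02],[0,0,0,1]])
R=np.array([[.995,-.096,0],[-.096,-.995,0],[0,0,-1]]);p=np.array([.48888,-.30985,.34019])
m=cv2.inRange(cv2.cvtColor(im,cv2.COLOR_BGR2HSV),(20,120,80),(35,255,255))
m[290:]=0
c=max(cv2.findContours(m,0,2)[0],key=cv2.contourArea).reshape(-1,2).astype(float)
print(cv2.boundingRect(c.astype(np.int32)))
o=R@M[:3,3]+p
q=[]
for u in c:
    d=R@M[:3,:3]@np.linalg.solve(K,[*u,1]);q.append((o+d*(.034-o[2])/d[2])[:2])
q=np.array(q)
rt=cv2.minAreaRect((q*1000).astype(np.float32));print('world',rt)
ctr=np.array(rt[0])/1000;print('tool offset cm',R[:2,:2].T@(ctr-p[:2])*100)
# tray front edge in top1 (z .064), crop scale 2
for v in((52,279),(200,275)):print(onz('top',(v[0]/2+240,v[1]/2+110),.064))
```

```text
(260, 172, 49, 63)
world ((490.8353271484375, -312.0711669921875), (39.10623550415039, 52.8892707824707), 83.93153381347656)
tool offset cm [0.21587825 0.20223498]
[0.46338487 0.08440522 0.064     ]
[ 0.46750325 -0.11414841  0.064     ]
```

Emit:
{"method": "arm_command", "body": {
  "targets": "0.1 0.2 3.5 0 0 0 1; 0 0 3.5 0 0 0 1; 0 0 3.5 0 0 0 1; 0 0 3 0 0 0 1; 0 0 1.2 0 0 0 1; 0 0 0 0 0 0 1; 0 0 0 0 0 0 1"
}}

```text
t: 10.88
tcp_pos: [0.4914, -0.3083, 0.1929]
tcp_rot: [[0.996, -0.084, -0.001], [-0.084, -0.996, 0.001], [-0.001, -0.001, -1.0]]
wrist_force: [-0.0, 0.3, 0.9]
width: 1.002
grasp_force: 0.0
```

Emit:
{"method": "arm_command", "body": {
  "targets": "0 0.35 0.1 0 0 0.015 1; 0 0 0 0 0 0 1; 0 0 0 0 0 0 -1; 0 0 0 0 0 0 -1; 0 0 0 0 0 0 -1; 0 0 0 0 0 0 -1; 0 0 0 0 0 0 -1; 0 0 0 0 0 0 -1"
}}

```text
t: 11.55
tcp_pos: [0.4905, -0.3132, 0.1923]
tcp_rot: [[0.995, -0.102, 0.0], [-0.102, -0.995, -0.0], [0.0, 0.0, -1.0]]
wrist_force: [-0.2, -0.6, 0.0]
width: 0.621
grasp_force: 0.0
```

Emit:
{"method": "arm_command", "body": {
  "targets": "0 0 0 0 0 0 -1; 0 0 0 0 0 0 -1"
}}

```text
t: 11.72
tcp_pos: [0.4905, -0.3131, 0.1922]
tcp_rot: [[0.995, -0.102, -0.0], [-0.102, -0.995, 0.0], [-0.0, -0.0, -1.0]]
wrist_force: [-0.6, 0.3, 0.4]
width: 0.476
grasp_force: 0.2
```

Emit:
{"method": "arm_command", "body": {
  "targets": "0 0 0 0 0 0 -1; 0 0 0 0 0 0 -1; 0 0 -0.5 0 0 0 -1; 0 0 -2.5 0 0 0 -1; 0 0 -3 0 0 0 -1; 0 0 -2.5 0 0 0 -1; 0 0 0 0 0 -0.068 -1; 0 0 0 0 0 -0.068 -1"
}}

```text
t: 12.38
tcp_pos: [0.4911, -0.3136, 0.2799]
tcp_rot: [[0.999, 0.037, 0.003], [0.037, -0.999, -0.003], [0.003, 0.003, -1.0]]
wrist_force: [-0.3, 0.4, -1.5]
width: 0.427
grasp_force: 30.0
```

Emit:
{"method": "arm_command", "body": {
  "targets": "0.4 -2 0 0 0 0 -1; 0.5 -3 0 0 0 0 -1; 0.5 -3 0 0 0 0 -1; 0.5 -3 0 0 0 0 -1; 0.5 -3 0 0 0 0 -1; 0.5 -3 0 0 0 0 -1; 0.5 -3 0 0 0 0 -1; 0.5 -3 0 0 0 0 -1"
}}

```text
t: 13.05
tcp_pos: [0.5217, -0.0805, 0.2776]
tcp_rot: [[0.999, 0.034, 0.0], [0.034, -0.999, -0.0], [0.0, 0.0, -1.0]]
wrist_force: [0.7, 0.1, -0.8]
width: 0.428
grasp_force: 30.0
```

Emit:
{"method": "arm_command", "body": {
  "targets": "0.5 -3 0 0 0 0 -1; 0.5 -3 0 0 0 0 -1; 0.1 -1 0 0 0 0 -1; 0 0 0 0 0 0 -1; 0 0 0 0 0 0 -1"
}}

```text
t: 13.47
tcp_pos: [0.5304, -0.0117, 0.2774]
tcp_rot: [[0.999, 0.036, 0.0], [0.036, -0.999, -0.001], [0.0, 0.001, -1.0]]
wrist_force: [0.0, 0.5, -1.1]
width: 0.427
grasp_force: 30.0
```

Run:
```python
from bench import r
import cv2,numpy as np
s=r.sense();print(s['t'],s['tcp_pos'],np.round(s['tcp_rot'],3).tolist(),s['width'])
a=r.grab_frame('side')['color'][:,:,::-1];b=r.grab_frame('wrist')['color'][:,:,::-1]
cv2.imwrite('pics/m2.png',np.hstack([cv2.resize(a[140:310,210:410],(400,340)),cv2.copyMakeBorder(cv2.resize(b,(400,300)),0,40,0,0,0)]))
```

```text
13.4667 [ 0.53040002 -0.01167577  0.27743366] [[0.999, 0.036, 0.0], [0.036, -0.999, -0.001], [0.0, 0.001, -1.0]] 0.42734880882688203
```

View pics/m2.png

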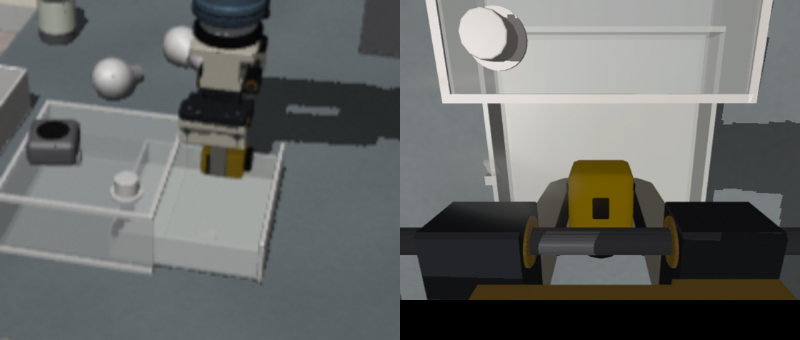

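The lamp is held upright over the middle of the open tray, clear of the walls and the unit's top edge.

Emit:
{"method": "arm_command", "body": {
  "targets": "0 0 2.5 0 0 0 -1; 0 0 2.5 0 0 0 -1; 0 0 1.5 0 0 0 -1; 0 0 0.5 0 0 0 -1; 0 0 0.2 0 0 0 -1; 0 0 0.15 0 0 0 -1; 0 0 0.1 0 0 0 -1; 0 0 0 0 0 0 -1"
}}

```text
t: 14.23
tcp_pos: [0.5308, -0.012, 0.2036]
tcp_rot: [[0.999, 0.033, 0.002], [0.033, -0.999, -0.0], [0.002, 0.0, -1.0]]
wrist_force: [-0.2, 0.6, -0.3]
width: 0.429
grasp_force: 30.0
```

Emit:
{"method": "arm_command", "body": {
  "targets": "0 0 0.05 0 0 0 -1; 0 0 0.05 0 0 0 -1; 0 0 0 0 0 0 -1; 0 0 0 0 0 0 -1"
}}

```text
t: 14.57
tcp_pos: [0.5304, -0.0116, 0.202]
tcp_rot: [[0.999, 0.034, 0.0], [0.034, -0.999, -0.0], [0.0, 0.0, -1.0]]
wrist_force: [0.1, -0.5, -0.5]
width: 0.431
grasp_force: 30.0
```

Emit:
{"method": "arm_command", "body": {
  "targets": "0 0 0.05 0 0 0 -1; 0 0 0.05 0 0 0 -1; 0 0 0 0 0 0 -1; 0 0 0 0 0 0 -1"
}}

```text
t: 14.9
tcp_pos: [0.5305, -0.0116, 0.2011]
tcp_rot: [[0.999, 0.034, 0.0], [0.034, -0.999, -0.0], [0.0, 0.0, -1.0]]
wrist_force: [-1.3, 0.3, 4.0]
width: 0.429
grasp_force: 30.0
```

Contact at 4 N, so the lamp is on the tray floor. Next I'll open the gripper partway and lift.

Emit:
{"method": "arm_command", "body": {
  "targets": "0 0 0 0 0 0 0.6; 0 0 0 0 0 0 0.6; 0 0 0 0 0 0 0.6; 0 0 0 0 0 0 0.6; 0 0 0 0 0 0 0.6; 0 0 0 0 0 0 0.6; 0 0 0 0 0 0 0.6; 0 0 0 0 0 0 0.6"
}}

```text
t: 15.57
tcp_pos: [0.5304, -0.0117, 0.2007]
tcp_rot: [[0.999, 0.034, -0.0], [0.034, -0.999, -0.0], [-0.0, 0.0, -1.0]]
wrist_force: [0.3, 0.7, -0.4]
width: 0.8
grasp_force: 0.0
```

Emit:
{"method": "arm_command", "body": {
  "targets": "0 0 -1.5 0 0 0 0.6; 0 0 -2.5 0 0 0 0.6; 0 0 -3 0 0 0 0.6; 0 0 -2 0 0 0 0.6; 0 0 0 0 0 0 0.6; 0 0 0 0 0 0 0.6"
}}

```text
t: 16.07
tcp_pos: [0.5307, -0.0117, 0.2919]
tcp_rot: [[0.999, 0.034, 0.003], [0.034, -0.999, -0.001], [0.003, 0.001, -1.0]]
wrist_force: [-0.0, -0.3, -1.2]
width: 0.798
grasp_force: 0.0
```

Run:
```python
from bench import r
import cv2,numpy as np
s=r.sense();print(s['t'],s['tcp_pos'],np.round(s['tcp_rot'],3).tolist(),s['width'])
a=r.grab_frame('side')['color'][:,:,::-1];b=r.grab_frame('wrist')['color'][:,:,::-1]
cv2.imwrite('pics/m3.png',np.hstack([cv2.resize(a[140:310,210:410],(400,340)),cv2.copyMakeBorder(cv2.resize(b,(400,300)),0,40,0,0,0)]))
```

```text
16.0667 [ 0.53072318 -0.01169565  0.29192053] [[0.999, 0.034, 0.003], [0.034, -0.999, -0.001], [0.003, 0.001, -1.0]] 0.7978309567344517
```

View pics/m3.png

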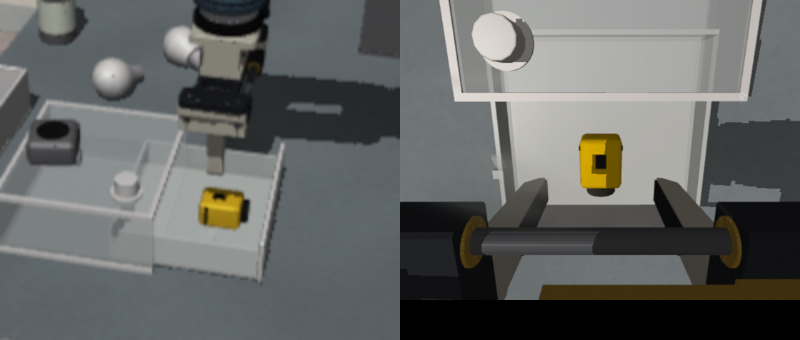

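The lamp stands upright on the tray floor, released. Now I'll close the fingers and go in front of the panel.

Emit:
{"method": "arm_command", "body": {
  "targets": "-2.5 0 0 0 0 0 -1; -3.5 0 0 0 0 0 -1; -3.6 0 0 0 0 0 -1; 0 0 0 0 0 0 -1; 0 0 0 0 0 0 -1; 0 0 3 0 0 0 -1; 0 0 3 0 0 0 -1; 0 0 0.6 0 0 0 -1"
}}

```text
t: 16.83
tcp_pos: [0.4337, -0.0147, 0.2212]
tcp_rot: [[0.999, 0.034, -0.006], [0.034, -0.999, 0.002], [-0.006, -0.002, -1.0]]
wrist_force: [-1.2, 1.1, -0.3]
width: 0.279
grasp_force: 0.0
```

Emit:
{"method": "arm_command", "body": {
  "targets": "0 0 0 0 0 0 -1; 0.5 0 0 0 0 0 -1; 0.5 0 0 0 0 0 -1; 0.3 0 0 0 0 0 -1; 0.2 0 0 0 0 0 -1; 0.2 0 0 0 0 0 -1; 0 0 0 0 0 0 -1"
}}

```text
t: 17.42
tcp_pos: [0.4521, -0.0144, 0.2253]
tcp_rot: [[0.999, 0.034, 0.001], [0.034, -0.999, -0.0], [0.001, 0.0, -1.0]]
wrist_force: [-0.0, -0.3, 0.6]
width: 0.006
grasp_force: 0.0
```

Emit:
{"method": "arm_command", "body": {
  "targets": "0.1 0 0 0 0 0 -1; 0.15 0 0 0 0 0 -1; 0.2 0 0 0 0 0 -1; 0.3 0 0 0 0 0 -1; 0.3 0 0 0 0 0 -1; 0.4 0 0 0 0 0 -1; 0.4 0 0 0 0 0 -1; 0.4 0 0 0 0 0 -1"
}}

```text
t: 18.08
tcp_pos: [0.4736, -0.0134, 0.2245]
tcp_rot: [[0.999, 0.034, -0.002], [0.034, -0.999, 0.0], [-0.002, -0.0, -1.0]]
wrist_force: [-5.3, 0.3, 4.3]
width: 0.004
grasp_force: 2.6
```

Emit:
{"method": "arm_command", "body": {
  "targets": "0.4 0 0 0 0 0 -1; 0.4 0 0 0 0 0 -1; 0.4 0 0 0 0 0 -1; 0.4 0 0 0 0 0 -1; 0.4 0 0 0 0 0 -1; 0.4 0 0 0 0 0 -1; 0.4 0 0 0 0 0 -1; 0.4 0 0 0 0 0 -1"
}}

```text
t: 18.75
tcp_pos: [0.5056, -0.0123, 0.2245]
tcp_rot: [[0.999, 0.034, -0.002], [0.034, -0.999, 0.0], [-0.002, -0.001, -1.0]]
wrist_force: [-5.6, -0.8, 3.4]
width: 0.006
grasp_force: 2.8
```

Emit:
{"method": "arm_command", "body": {
  "targets": "0.4 0 0 0 0 0 -1; 0.4 0 0 0 0 0 -1; 0.4 0 0 0 0 0 -1; 0.4 0 0 0 0 0 -1; 0.4 0 0 0 0 0 -1; 0.4 0 0 0 0 0 -1; 0.4 0 0 0 0 0 -1; 0.4 0 0 0 0 0 -1"
}}

```text
t: 19.42
tcp_pos: [0.5375, -0.0112, 0.2245]
tcp_rot: [[0.999, 0.034, -0.003], [0.034, -0.999, 0.0], [-0.003, -0.001, -1.0]]
wrist_force: [-4.8, -0.6, 4.2]
width: 0.006
grasp_force: 3.0
```

Emit:
{"method": "arm_command", "body": {
  "targets": "0.3 0 0 0 0 0 -1; 0.3 0 0 0 0 0 -1; 0.3 0 0 0 0 0 -1; 0.3 0 0 0 0 0 -1; 0.2 0 0 0 0 0 -1; 0.2 0 0 0 0 0 -1; 0.2 0 0 0 0 0 -1; 0.2 0 0 0 0 0 -1"
}}

```text
t: 20.08
tcp_pos: [0.557, -0.0105, 0.2245]
tcp_rot: [[0.999, 0.034, -0.004], [0.034, -0.999, 0.0], [-0.004, -0.001, -1.0]]
wrist_force: [-7.9, 0.1, 7.0]
width: 0.004
grasp_force: 4.0
```

Emit:
{"method": "arm_command", "body": {
  "targets": "0.2 0 0 0 0 0 -1; 0.2 0 0 0 0 0 -1; 0.2 0 0 0 0 0 -1; 0.2 0 0 0 0 0 -1; 0 0 0 0 0 0 -1"
}}

```text
t: 20.5
tcp_pos: [0.5654, -0.0102, 0.2245]
tcp_rot: [[0.999, 0.034, -0.003], [0.034, -0.999, 0.001], [-0.003, -0.001, -1.0]]
wrist_force: [-5.3, 0.1, 4.4]
width: 0.005
grasp_force: 2.8
```

Emit:
{"method": "arm_command", "body": {
  "targets": "0.15 0 0 0 0 0 -1; 0.15 0 0 0 0 0 -1; 0.15 0 0 0 0 0 -1; 0.15 0 0 0 0 0 -1; 0 0 0 0 0 0 -1"
}}

```text
t: 20.92
tcp_pos: [0.5713, -0.01, 0.2244]
tcp_rot: [[0.999, 0.034, -0.003], [0.034, -0.999, 0.001], [-0.003, -0.001, -1.0]]
wrist_force: [-6.9, -0.2, 4.3]
width: 0.005
grasp_force: 2.9
```

Emit:
{"method": "arm_command", "body": {
  "targets": "0.1 0 0 0 0 0 -1; 0.1 0 0 0 0 0 -1; 0.1 0 0 0 0 0 -1; 0 0 0 0 0 0 -1; 0 0 0 0 0 0 -1"
}}

```text
t: 21.33
tcp_pos: [0.5742, -0.0099, 0.2244]
tcp_rot: [[0.999, 0.034, -0.003], [0.034, -0.999, 0.001], [-0.003, -0.001, -1.0]]
wrist_force: [-6.2, 0.1, 4.1]
width: 0.006
grasp_force: 3.0
```

Emit:
{"method": "arm_command", "body": {
  "targets": "0.1 0 0 0 0 0 -1; 0.1 0 0 0 0 0 -1; 0 0 0 0 0 0 -1; 0 0 0 0 0 0 -1"
}}

```text
t: 21.67
tcp_pos: [0.5763, -0.0098, 0.2244]
tcp_rot: [[0.999, 0.034, -0.003], [0.034, -0.999, 0.001], [-0.003, -0.001, -1.0]]
wrist_force: [-4.8, -0.3, 3.8]
width: 0.006
grasp_force: 2.7
```

Emit:
{"method": "arm_command", "body": {
  "targets": "0.05 0 0 0 0 0 -1; 0 0 0 0 0 0 -1; 0.05 0 0 0 0 0 -1; 0 0 0 0 0 0 -1"
}}

```text
t: 22.0
tcp_pos: [0.5773, -0.0098, 0.2244]
tcp_rot: [[0.999, 0.034, -0.003], [0.034, -0.999, 0.001], [-0.003, -0.001, -1.0]]
wrist_force: [-6.0, 0.1, 4.1]
width: 0.007
grasp_force: 2.8
```

Emit:
{"method": "arm_command", "body": {
  "targets": "0.05 0 0 0 0 0 -1; 0 0 0 0 0 0 -1; 0.05 0 0 0 0 0 -1; 0 0 0 0 0 0 -1"
}}

```text
t: 22.33
tcp_pos: [0.5781, -0.0098, 0.2244]
tcp_rot: [[0.999, 0.034, -0.003], [0.034, -0.999, 0.001], [-0.003, -0.001, -1.0]]
wrist_force: [-6.8, -0.3, 4.4]
width: 0.009
grasp_force: 3.1
```

Emit:
{"method": "arm_command", "body": {
  "targets": "0.05 0 0 0 0 0 -1; 0 0 0 0 0 0 -1; 0 0 0 0 0 0 -1"
}}

```text
t: 22.58
tcp_pos: [0.5783, -0.0098, 0.2244]
tcp_rot: [[0.999, 0.034, -0.004], [0.034, -0.999, 0.001], [-0.004, -0.001, -1.0]]
wrist_force: [-7.7, -1.1, 5.6]
width: 0.008
grasp_force: 3.8
```

Emit:
{"method": "arm_command", "body": {
  "targets": "0.05 0 0 0 0 0 -1; 0 0 0 0 0 0 -1; 0 0 0 0 0 0 -1"
}}

```text
t: 22.83
tcp_pos: [0.5785, -0.0098, 0.2244]
tcp_rot: [[0.999, 0.034, -0.005], [0.034, -0.999, 0.001], [-0.005, -0.001, -1.0]]
wrist_force: [-9.4, 0.0, 6.8]
width: 0.004
grasp_force: 4.6
```

Emit:
{"method": "arm_command", "body": {
  "targets": "-0.1 0 0 0 0 0 -1; -0.1 0 0 0 0 0 -1; -0.1 0 0 0 0 0 -1; -0.2 0 0 0 0 0 -1; -0.2 0 0 0 0 0 -1; 0 0 0 0 0 0 -1; 0 0 0 0 0 0 -1"
}}

```text
t: 23.42
tcp_pos: [0.5735, -0.0103, 0.225]
tcp_rot: [[0.999, 0.034, 0.002], [0.034, -0.999, -0.0], [0.002, 0.0, -1.0]]
wrist_force: [0.2, 0.5, 0.1]
width: 0.005
grasp_force: 0.0
```

The push force has dropped to zero, so the latch is holding the tray. I'll back off and check.

Emit:
{"method": "arm_command", "body": {
  "targets": "-1 0 0 0 0 0 -1; -2 0 0 0 0 0 -1; -3 0 0 0 0 0 -1; -3 0 0 0 0 0 -1; -3 0 -1 0 0 0 -1; 0 0 -2 0 0 0 -1; 0 0 0 0 0 0 -1; 0 0 0 0 0 0 -1"
}}

```text
t: 24.08
tcp_pos: [0.4541, -0.0146, 0.256]
tcp_rot: [[0.999, 0.033, 0.005], [0.033, -0.999, -0.001], [0.005, 0.001, -1.0]]
wrist_force: [0.5, -1.1, 0.2]
width: 0.003
grasp_force: 0.0
```

Run:
```python
from bench import r
import cv2,numpy as np
a=r.grab_frame('side')['color'][:,:,::-1];b=r.grab_frame('wrist')['color'][:,:,::-1]
cv2.imwrite('pics/m4.png',np.hstack([cv2.resize(a[100:400,150:450],(400,400)),cv2.copyMakeBorder(cv2.resize(b,(400,300)),0,100,0,0,0)]))
print(r.sense()['t'],r.sense()['wrist_force'])
```

```text
24.1833 [0.00466194 0.38257175 0.23533174]
```

View pics/m4.png

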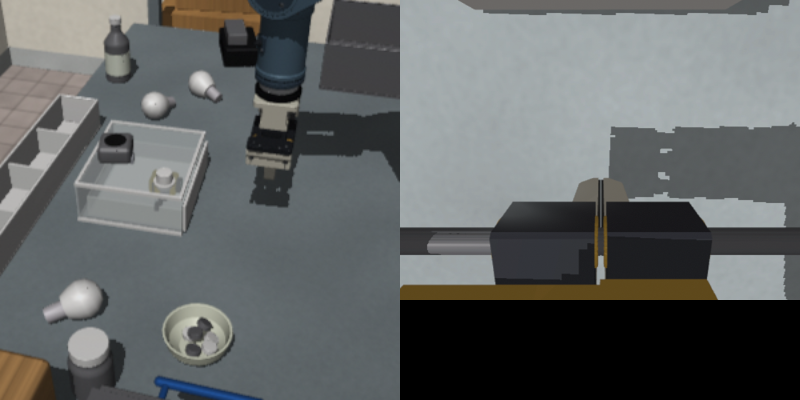

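The tray is shut, the fingers are clear and the bystanders look undisturbed. A faint yellowish patch sits at about (163,183), behind the button, so I'll confirm by colour that it is the lamp inside.

Run:
```python
from bench import r
from h import *
t=r.grab_frame('top')['color'][:,:,::-1];s=r.grab_frame('side')['color'][:,:,::-1]
for n,im,z in(('top',t,.043),('side',s,.035)):
    r0=cv2.imread(f'pics/{n}0.png').astype(int);d=im.astype(int)
    yb=lambda q:(q[...,1]+q[...,2])/2-q[...,0]
    m=((yb(d)-yb(r0))>12).astype(np.uint8)
    if n=='side': m[:, 330:]=0
    m[:120]=0
    k,l,st,c=cv2.connectedComponentsWithStats(m)
    for i in range(1,k):
        if st[i,4]>15:print(n,st[i],c[i],onz(n,c[i],z).round(3))
cv2.imwrite('pics/m5.png',np.hstack([cv2.resize(t[110:230,240:360],(400,400)),cv2.resize(s[180:280,200:320],(400,400))]))
```

```text
top [293 175  13  17 192] [298.93229167 183.22395833] [ 0.646 -0.006  0.043]
top [ 317  371  126   49 2791] [380.38265855 404.09709781] [ 0.057 -0.215  0.043]
top [509 414  29   6  68] [520.17647059 417.72058824] [ 0.02  -0.58   0.043]
top [541 417  19   3  29] [551.44827586 418.5862069 ] [ 0.018 -0.662  0.043]
side [262 228   5  16  40] [263.6   234.975] [0.666 0.003 0.035]
side [279 229   5   6  18] [281.22222222 231.11111111] [ 0.628 -0.024  0.035]
side [277 239   5   7  24] [279.20833333 242.58333333] [0.621 0.022 0.035]
```

View pics/m5.png

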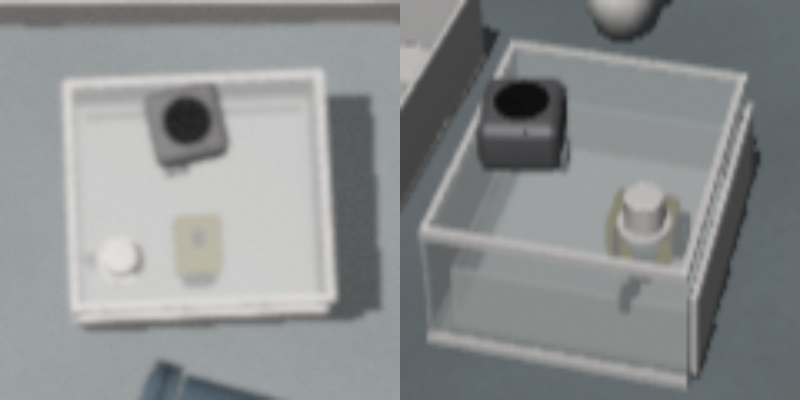

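The lamp stands upright inside the shut tray, at (198,245) in the left half, and the robot touches nothing. I'm handing in.

```bash
python3 -c "
from bench import r
print(r.sign_off())"
```

```text
the job is handed in; nothing more can be done
None
```

The tray sprang fully out on its own, the headlamp now stands upright inside it, and the tray is shut and held by its latch; I handed the job in at about 24 s, with no verdict shown.

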